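Set the sample under the needle and hold the guard open for inspection

ROBOT

A 7-joint arm with a two-finger parallel gripper is mounted at the origin on a cart in front of the work surface, level with it; the furniture and walls round the work are solid. World frame = base frame: x ahead of the robot, y to its left, z up, the work surface at z = 0. Lengths are in m, angles in rad, forces in N, time in s.
With the tool pointing down it reaches from about 0.4 to 0.85 m from the base axis. Payload 10.4 kg.
Tool frame: the origin (TCP) lies between the finger pads; the fingertips stand 19 mm ahead of it and the grasp point (between the pads) is the TCP (r.finger_overhang is the distance from the TCP to the fingertips, in m); z points along the fingers, y is the line along which they close (so a half turn about z gives the same grasp; the last joint's range is limited). The gripper opens to 87 mm and grips with 3 to 60 N. Pads are 19 mm wide; open, the fingers measure 117 mm over their backs; the gripper's body (75 mm by 190 mm) begins 51 mm behind the grasp point.
Start: joints at [1.256, 0.332, -0.065, 1.46, 0.022, 1.35, -0.088], TCP at [0.18, -0.599, 0.216] pointing down, gripper open.
Joint ranges: [-2.6, 2.6], [-0.5, 2.12], [-1.47, 1.34], [0.16, 2.42], [-1.27, 4.41], [0.06, 2.06], [-2.6, 2.6]. Speed limits (rad/s): [2.22, 2.22, 2.79, 2.79, 3.14, 3.14, 3.14].

INTERFACE

Orientations are given as a unit quaternion [x, y, z, w].
In Python, from rig import r, camera gives the robot as it stands.
- The arm moves only by the tool play_rows, never from a script. Its argument "commands" is one flat list of numbers, 7 for each row, row after row: the opening, from -1 (shut) to 1 (fully open), then the shift along the tool's x, y, z normalised to -1 to 1, where 1 is 120 mm, then the turn, a rotation vector about the tool's x, y, z normalised to -1 to 1, where 1 is 180 degrees. A call has 1 to 12 rows; each row shifts and turns the commanded pose from where the row before left it, along the tool's axes as they then stand; what a row does not reach is not made up. A row lasts 1/8 s, in which the tool goes at most 62.5 mm and 10.7 degrees, less where a joint would pass 70% of its speed; a pose out of reach is approached as far as the arm can. A call with a number of a shift or a turn outside -1 to 1 is refused whole. A call with a gripper value outside its range is refused whole. The fingers move at their own pace and stop on an object; "force" is the grip in N (left out, the last holds). Time passes only in rows, so rows that do not move let the fingers close. It gives the time, the measured TCP pose, the force, the opening and the grip force at its end, in the units of the state.
- r.read_state(): the state, without advancing time (a new reading comes with each control period).
- camera(name): name is "scene" or "top"; returns a dict with "pixels" (480x640x3 uint8, red, green, blue), "intrinsics" (3x3 intrinsics, pixels), "origin" and "attitude" of the camera in the world. Camera axes: x right, y down, z forward; pixel columns grow to the right and rows downward; lengths in m; the calibration is good to about 2 mm. A picture is of the moment at which its call begins. There is no depth.
- r.sign_off(): hands the job in; it is judged then, once.
The state is a dict: "t": time; "joint_positions": joint angles; "qd": joint speeds; "joint_torque": joint torques, N m; "ee_pos": TCP position; "tool_rot": TCP orientation; "ft_force": force on the tool from outside, world axes, zero at the start; "ft_torque": the same for the moment, N m; "gripper_width": finger opening in m; "grasp_force": force on a finger pad.
Only numpy, scipy, OpenCV 4.12 (cv2) and the standard library are available. Lean on these libraries where they do the work, as an engineer would, in place of code of your own. Each camera call takes 0.05 s, during which the arm holds its last target. There are 200 camera calls.

TASK

With the wire guard of the spotting station still shut, slide the sample carriage (its upright knob sticks out at the right) until the needle tip stands over the middle of the ring marked on the sample plate. Then lift the guard, which has a bar at its front, and hold it open at 60 degrees from shut (the long tick on the quadrant) so that the spot can be inspected; finish while still holding it there steadily with the gripper, since it falls shut when let go. Leave the carriage where you set it and do not disturb the beaker, the reagent bottle or the petri dish.

Things in the scene. Friction and masses are not known exactly. Their poses are not given: they have to be found in the camera images.
- station: Spotting station fixed to the bench: grey base 195 x 270 x 12 mm, two aluminium cheeks (outer faces at y = +-120 mm, tops 98 mm high), a wire guard lying over them. Carriage and guard are parts of it. Origin on the bench, midway between the cheeks. x axis: away from the robot, to the hinge side; y: left, along the carriage's travel; z up. Turned by up to 0.25 rad.
- guard (a joint): Angle of the guard in rad: 0 shut (level), grows as its front is lifted, 1.047 = 60 degrees, stops at 1.40. It weighs 0.25 to 0.5 kg, its hinge has hardly any friction and it falls shut from every angle.
- guard_hinge (a point): Middle of the guard's hinge line, which runs along the station's y axis on the side away from the robot, 104 mm above the bench and 90 mm along +x from the station's origin. The guard's frame reaches 160 mm from it to its front edge, is 238 mm wide and 6 mm thick, with thin rods across.
- bar_mid (a point): Middle of the guard's front bar: black, round, 12 mm diameter, 110 mm long, parallel to the hinge, 210 mm from the hinge line, on wire arms 130 mm apart in the guard's plane. Shut: on the robot's side, 104 mm above the bench, free below, 44 mm gap to the guard's frame. Can be pinched from above, fingers before and behind it; it turns in the grip as the guard swings.
- carriage (a joint): Travel of the sample carriage in m: 0 pulled fully out to the right, grows as it is pushed along the station's +y axis (left, into the station), stops at 0.13. It needs about 2 N to move and stays where it is left. The ring comes under the needle well before the end of the travel.
- knob_top (a point): Centre of the top of the carriage's upright black knob outside the right cheek: 18 mm in diameter, straight from 29 to 78 mm above the bench, top at 81 mm, on a 22 mm wide tongue (top 23 mm above the bench). Its axis is at least 65 mm from the cheek when the ring is under the needle. Moves with the carriage along the station's y axis.
- ring_mark (a point): Centre of the dark ring, 16 mm in diameter, on the white sample plate (56 x 80 mm, top 28 mm above the bench) that rides on the carriage. It moves with the carriage.
- needle_tip (a point): Tip of the fixed needle, pointing down, 36 mm above the bench (8 mm over the sample plate). Its holder is clamped to a cross rod under the guard, at a place along the station's y axis that differs from start to start; the ring's line of travel passes right below it.
- long_tick (a point): Outer end of the long tick at 60 degrees on the wire quadrant at the station's left side. The quadrant has 110 mm radius about the hinge line, short ticks at 20 and 40 degrees and ends at 80; a stub pointer on the guard's left edge runs along it. This point is 136 mm from the hinge line.
- beaker: Bystander: loose glass beaker, 75 mm wide, 95 mm high, behind the station. Origin at the centre of its underside.
- reagent: Bystander: loose amber reagent bottle with a black cap, 60 mm in diameter, 115 mm high, to the left of the station. Origin at the centre of its underside.
- petri: Bystander: loose petri dish, 91 mm in diameter, 16 mm high, to the right behind the station. Origin at the centre of its underside.

How it is judged:
By the outcome, as a careful person would: the job done as asked, in the order asked, and still so for the second after the job is handed in, while the arm keeps its last pose, push and grip.
It also fails if it takes over 43 s, if anything falls off the work surface, if the arm or the gripper's body presses on something with over 40 N, if the wrist force passes 120 N, or if a joint passes its speed limit or range.

## Working session

There is one attempt and no reset: what is moved stays moved. The work goes in short steps, Python scripts to look and compute and a tool call to move; the robot and the scene stay as the last step left them, time stands still between calls to the robot, and variables do not carry over. Pictures are saved under pics/ and viewed, at most 10 in all, crops included, and the job is handed in when it is done.

Besides the shell and the picture viewer there is one more tool, called after ">>>" by a JSON object that holds its "method" and its "body", one argument or row to a line. play_rows: Moves the arm, as the interface text tells. Its arguments: {"type":"object","properties":{"commands":{"type":"array","items":{"type":"number","minimum":-1,"maximum":1}},"force":{"type":"number"}},"required":["commands"]}

```bash
ls; mkdir -p pics; python3 - <<'E'
from rig import r, camera
import cv2, numpy as np
for n in ("scene","top"):
    c=camera(n); cv2.imwrite(f"pics/{n}0.png",c["pixels"][:,:,::-1])
    print(n,c["intrinsics"],c["origin"],c["attitude"])
s=r.read_state(); print(s)
E
```

```text
pics
scene [[486.40739362   0.         319.09605863]
 [  0.         486.40739362 245.67153699]
 [  0.           0.           1.        ]] [1.01933341 0.46161358 1.07164289] [ 0.39007451  0.87868852 -0.25399999 -0.10598288]
top [[498.17360559   0.         321.23371089]
 [  0.         498.17360559 231.79349125]
 [  0.           0.           1.        ]] [0.42771776 0.06051334 1.51315412] [-0.69607315  0.71541201 -0.04495835  0.04057803]
{'t': 0.1, 'joint_positions': array([ 1.25640034,  0.3328019 , -0.06471774,  1.46086136,  0.02155579,
        1.34990264, -0.08846142]), 'qd': array([ 1.61082086e-03, -4.88777168e-04,  4.63602372e-04, -2.79981040e-03,
        8.40015383e-04, -8.79202176e-04, -3.00923822e-05]), 'joint_torque': array([ 6.53764218e-04, -6.24545074e+01,  2.42129713e-02, -3.90718746e+01,
       -6.14912342e-02,  3.66231753e-02,  4.31723743e-05]), 'ee_pos': array([ 0.17971299, -0.59822972,  0.21573584]), 'tool_rot': array([ 9.89370830e-01,  1.45413034e-01, -9.77691283e-05, -6.32729622e-04]), 'ft_force': array([-0.15828722, -0.25674341, -0.2987438 ]), 'ft_torque': array([-0.02742699, -0.05891045,  0.06157145]), 'grasp_force': 0.0, 'gripper_width': 0.08702918186355031}
```

View pics/scene0.png

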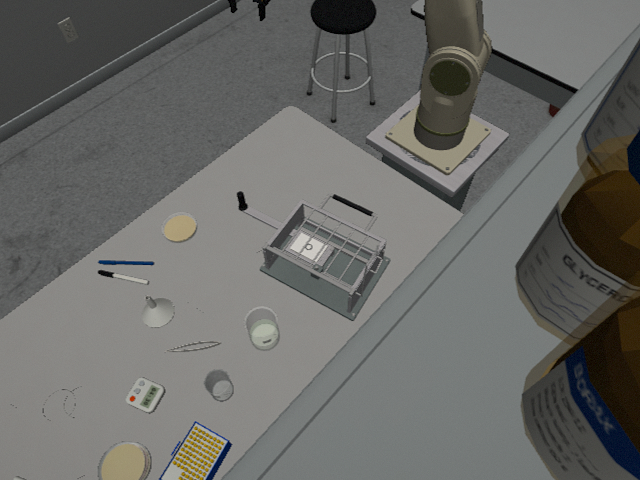

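View pics/top0.png

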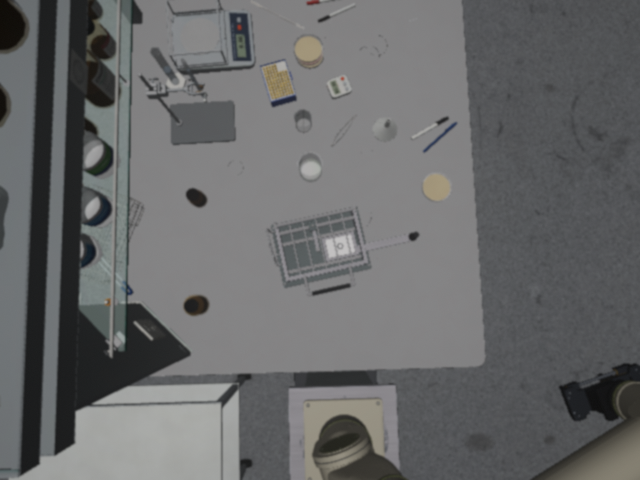

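The scene view shows the station at about (325,255), knob (241,200), bar (352,205) and ring (309,246). In the top view the knob is at (413,236), the bar at (331,289), the ring at (339,246), the beaker at (310,167) and the petri dish at (436,186). The bottle is at about (196,304). Next I zoom in and measure.

```bash
cat > h.py <<'E'
from rig import r, camera
import cv2, numpy as np
from scipy.spatial.transform import Rotation as R
def ray(c,uv):
    K=c["intrinsics"]; d=np.linalg.inv(K)@np.array([uv[0],uv[1],1.]); d=R.from_quat(c["attitude"]).as_matrix()@d
    return np.array(c["origin"]),d/np.linalg.norm(d)
def onz(c,uv,z):
    o,d=ray(c,uv); return o+d*(z-o[2])/d[2]
def proj(c,p):
    q=R.from_quat(c["attitude"]).as_matrix().T@(np.asarray(p)-c["origin"]); q=c["intrinsics"]@q; return q[:2]/q[2]
def tri(c1,u1,c2,u2):
    o1,d1=ray(c1,u1);o2,d2=ray(c2,u2)
    t=np.linalg.lstsq(np.c_[d1,-d2],o2-o1,rcond=None)[0]
    a,b=o1+d1*t[0],o2+d2*t[1]; return (a+b)/2,np.linalg.norm(a-b)
def blobs(c,box,thr=60):
    x0,y0,x1,y1=box; g=c["pixels"][y0:y1,x0:x1].max(2); m=(g<thr).astype(np.uint8)
    n,l,s,ce=cv2.connectedComponentsWithStats(m)
    out=[]
    for i in range(1,n):
        if s[i,4]>15:
            pts=np.argwhere(l==i)[:,::-1].astype(np.float32)
            out.append((s[i,4],ce[i]+[x0,y0],cv2.minAreaRect(pts),))
    return out
def zoom(c,box,k,fn):
    x0,y0,x1,y1=box; cv2.imwrite(fn,cv2.resize(c["pixels"][y0:y1,x0:x1,::-1],None,fx=k,fy=k,interpolation=cv2.INTER_CUBIC))
E
python3 - <<'E'
from h import *
S,T=camera("scene"),camera("top")
zoom(S,(225,180,400,320),4,"pics/sz.png"); zoom(T,(255,190,430,310),4,"pics/tz.png")
for c,b in ((S,(225,180,400,230)),(T,(300,225,430,305))):
    for a,ce,rc in blobs(c,b): print(a,ce.round(1),np.round(rc[0],1)+b[:2],np.round(rc[1],1),round(rc[2],1),onz(c,ce,.104).round(4),onz(c,ce,.08).round(4))
    print()
E
```

```text
124 [241.3 201.2] [241.6 200.8] [18.4  7.7] 81.3 [ 0.6139 -0.1854  0.104 ] [ 0.6039 -0.2014  0.08  ]
185 [352.2 204.8] [352.1 204.7] [43.   4.3] 25.0 [0.4383 0.0277 0.104 ] [0.4239 0.017  0.08  ]

43 [413.1 235.9] [413.5 236. ] [6. 7.] 90.0 [ 0.5802 -0.212   0.104 ] [ 0.5828 -0.2167  0.08  ]
90 [330.5 289.1] [331. 289.] [ 2.4 36.9] 77.5 [0.4361 0.0278 0.104 ] [0.4362 0.0273 0.08  ]
```

View pics/sz.png

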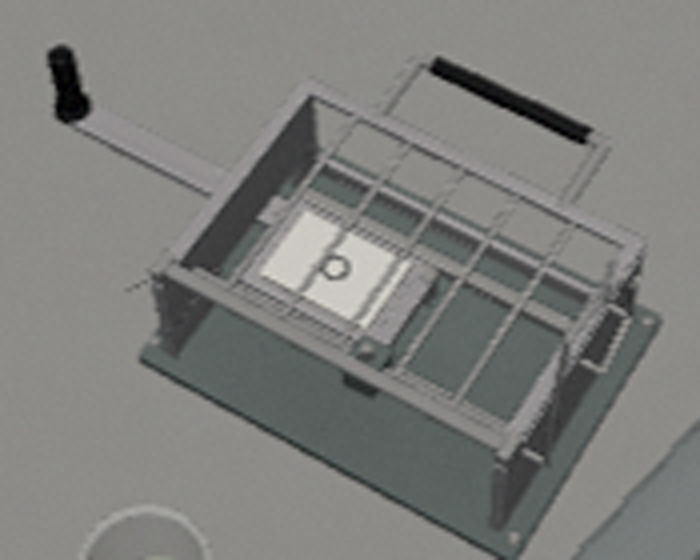

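View pics/tz.png

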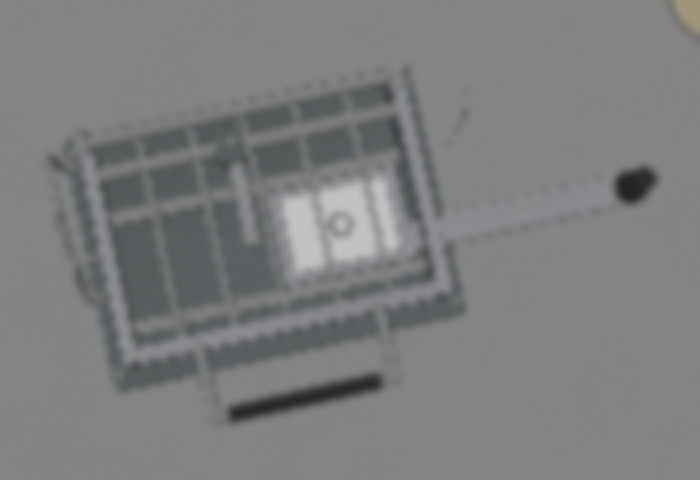

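```bash
cat >> h.py <<'E'
def frame(S,T):
    out=[]
    for c,b in ((S,(320,185,400,230)),(T,(300,270,370,305))):
        x0,y0,x1,y1=b; m=c["pixels"][y0:y1,x0:x1].max(2)<70
        n,l,s,ce=cv2.connectedComponentsWithStats(m.astype(np.uint8)); i=1+s[1:,4].argmax()
        p=np.argwhere(l==i)[:,::-1]+[x0,y0]
        P=np.array([onz(c,q,.104) for q in p]); mid=P.mean(0); v=np.linalg.svd((P-mid)[:,:2])[2][0]; v*=np.sign(v[1])
        e=(P-mid)[:,:2]@v; out.append((mid,np.arctan2(-v[0],v[1]),np.ptp(e)))
    return out
def ring(c,box):
    x0,y0,x1,y1=box; g=c["pixels"][y0:y1,x0:x1].min(2)
    return g
E
python3 - <<'E'
from h import *
S,T=camera("scene"),camera("top")
f=frame(S,T)
for q in f: print(q)
mid=(f[0][0]+f[1][0])/2; yaw=(f[0][1]+f[1][1])/2
rs=np.array([225+334/4+.0,180+267/4]); rt=np.array([255+341/4,190+224/4])
ex=np.array([np.cos(yaw),np.sin(yaw),0]);ey=np.array([-np.sin(yaw),np.cos(yaw),0])
o=mid+.12*ex; o[2]=0
loc=lambda p:np.array([(p-o)@ex,(p-o)@ey,p[2]]).round(4)
print("o",o,"yaw",yaw)
print("ring",loc(onz(S,rs,.028)),loc(onz(T,rt,.028)),tri(S,rs,T,rt))
# knob top pixel from scene zoom
print("knob",loc(onz(S,(225+60/4,180+50/4),.081)), loc(onz(T,(255+643/4,190+179/4),.081)),loc(onz(T,(255+628/4,190+187/4),.03)))
ims=[]
rx=np.mean([loc(onz(S,rs,.028))[0],loc(onz(T,rt,.028))[0]])
for c,b in ((S,(300,230,345,285)),(T,(300,220,345,275))):
    k=10;x0,y0,x1,y1=b
    im=cv2.resize(c["pixels"][y0:y1,x0:x1,::-1],None,fx=k,fy=k,interpolation=cv2.INTER_CUBIC)
    for y in np.arange(-.04,.09,.01):
        u=(proj(c,o+rx*ex+y*ey+[0,0,.036])-[x0,y0]+.5)*k
        cv2.circle(im,tuple(int(v) for v in u),2,(0,0,255) if abs(y)>.001 else (0,255,0),-1)
    ims.append(im[:,:400] if 0 else im)
cv2.imwrite("pics/ndl.png",cv2.resize(np.hstack(ims),None,fx=.88,fy=.88))
E
```

```text
(array([0.43821447, 0.02730346, 0.104     ]), np.float64(0.19425878410649564), np.float64(0.1096051970235282))
(array([0.43653361, 0.02647764, 0.104     ]), np.float64(0.1923745958497582), np.float64(0.10427943367658205))
o [0.55513874 0.04994433 0.        ] yaw 0.1933166899781269
ring [ 0.0011 -0.0547  0.028 ] [-0.0024 -0.0575  0.028 ] (array([ 0.56416674, -0.00684182,  0.0213749 ]), np.float64(0.000973563388594664))
knob [-0.0211 -0.275   0.081 ] [-0.0226 -0.2749  0.081 ] [-0.0225 -0.2735  0.03  ]
```

View pics/ndl.png

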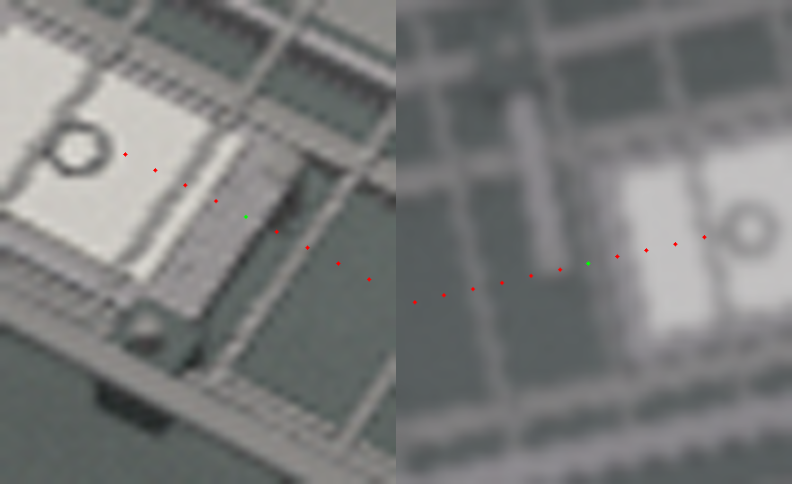

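The scene view shows the ring at about (308.7,246.7). In the top view the needle's arm ends at about (318,250), so the tip is near station y = +12 mm and the ring near −57 mm. First I turn the tool so that it closes along station x.

>>> {"method": "play_rows", "body": {
  "commands": [1,0,0,0,0,0,-0.0586,1,0,0,0,0,0,-0.0586,1,0,0,0,0,0,-0.0586,1,0,0,0,0,0,-0.0586,1,0,0,0,0,0,-0.0586,1,0,0,0,0,0,-0.0586,1,0,0,0,0,0,-0.0586,1,0,0,0,0,0,-0.0586],
  "force": 30
}}

```text
t: 1.3
ee_pos: [0.1798, -0.5986, 0.2164]
tool_rot: [0.633, 0.774, -0.0, -0.0]
ft_force: [0.2, -0.7, -0.3]
gripper_width: 0.0871
grasp_force: 0.0
```

```bash
cat >> h.py <<'E'
def go(target,yaw):
    s=r.read_state(); M=R.from_quat(s["tool_rot"]).as_matrix()
    ex=np.array([np.cos(yaw),np.sin(yaw),0]); G=np.c_[[-ex[1],ex[0],0],ex,[0,0,-1]]
    d=M.T@(np.array(target)-s["ee_pos"]); w=R.from_matrix(M.T@G).as_rotvec()
    print("t",s["t"],"ee",s["ee_pos"].round(4),"shift mm",(d*1000).round(1),"norm",(d/.12).round(3),"turn norm",(w/np.pi).round(4),"F",s["ft_force"].round(1),"w",round(s["gripper_width"],4),"j",s["joint_positions"].round(2))
E
python3 - <<'E'
from h import *
yaw=.1933;o=np.array([.5551,.0499,0]);ex=np.array([np.cos(yaw),np.sin(yaw),0]);ey=np.array([-ex[1],ex[0],0])
go(o-.0219*ex-.275*ey+[0,0,.15],yaw)
T=camera("top")
# needle arm profile in top view, station y vs brightness at various station x, heights
for x in np.arange(-.02,.05,.006):
    ys=np.arange(-.012,.034,.002)
    v=[cv2.getRectSubPix(T["pixels"],(1,1),tuple(map(float,proj(T,o+x*ex+y*ey+[0,0,.07])))).mean() for y in ys]
    print(round(x,3),np.array(v).round().astype(int))
E
```

```text
t 1.3 ee [ 0.1798 -0.5986  0.2164] shift mm [286.3 472.9  66.4] norm [2.386 3.941 0.553] turn norm [-0.      0.      0.0021] F [ 0.2 -0.7 -0.3] w 0.0871 j [ 1.41  0.35 -0.26  1.45  0.09  1.36  1.34]
-0.02 [144 139 134 127 120 116 114 109 102  97  95  94  94  94  93  93  93  93
  93  94  93  93  94]
-0.014 [151 141 134 125 117 113 108 102  96  94  92  93  93  93  94  94  94  94
  93  93  94  94  95]
-0.008 [145 140 133 126 119 115 112 107 100  94  94  94  93  93  94  95  93  93
  94  94  94  95  96]
-0.002 [153 143 136 126 118 115 110 106 104 108 115 122 123 122 116 108 101  95
  93  93  93  93  94]
0.004 [142 137 133 127 121 116 113 108 106 112 121 129 133 130 123 111 101  95
  92  92  92  93  96]
0.01 [152 143 136 128 118 115 110 104 103 110 123 132 135 131 119 107  97  93
  92  93  92  91  91]
0.016 [148 141 135 125 118 113 110 106 106 115 126 135 135 130 120 107  98  93
  92  92  92  92  95]
0.022 [143 140 135 127 118 115 111 106 105 110 123 131 134 130 118 106  96  93
  91  90  91  91  91]
0.028 [126 124 124 121 118 116 110 105 104 116 127 136 134 127 115 105  99  97
  95  93  89  90  94]
0.034 [125 123 121 120 120 121 122 120 118 120 128 134 136 133 127 122 120 120
 121 121 120 117 114]
0.04 [113 112 111 111 112 117 116 114 115 123 131 138 135 129 120 113 110 110
 111 112 113 111 110]
0.046 [ 90  91  91  94 101 107 110 107 108 113 125 133 136 131 121 108  98  93
  91  91  91  90  92]
```

>>> {"method": "play_rows", "body": {
  "commands": [1,0.24,0.394,0,0,0,0.002,1,0.24,0.394,0,0,0,0,1,0.24,0.394,0,0,0,0,1,0.24,0.394,0,0,0,0,1,0.24,0.394,0,0,0,0,1,0.24,0.394,0,0,0,0,1,0.24,0.394,0,0,0,0,1,0.24,0.394,0.1,0,0,0,1,0.24,0.394,0.2,0,0,0,1,0.23,0.394,0.25,0,0,0,1,0,0,0,0,0,0]
}}

```text
t: 2.72
ee_pos: [0.592, -0.2226, 0.1474]
tool_rot: [0.636, 0.772, 0.001, -0.003]
ft_force: [-0.5, -0.4, 0.7]
gripper_width: 0.087
grasp_force: 0.0
```

```bash
python3 - <<'E'
from h import *
yaw=.1933;o=np.array([.5551,.0499,0]);ex=np.array([np.cos(yaw),np.sin(yaw),0]);ey=np.array([-ex[1],ex[0],0])
go(o-.0219*ex-.275*ey+[0,0,.07],yaw)
S,T=camera("scene"),camera("top")
# ring centre by mass of dark in white plate, top & scene
for c,u in ((S,(308.7,246.7)),(T,(340.2,246.))):
    x,y=map(round,u); g=c["pixels"][y-5:y+6,x-5:x+6].mean(2); print(g.astype(int))
zoom(S,(200,150,330,260),5,"pics/k.png")
E
```

```text
t 2.725 ee [ 0.592  -0.2226  0.1474] shift mm [-0.8 -5.6 77.4] norm [-0.007 -0.047  0.645] turn norm [-0.0006 -0.0015 -0.0005] F [-0.5 -0.4  0.7] w 0.087 j [ 0.7   0.45 -0.55  1.5   0.24  1.26  0.32]
[[206 193 160 145 170 206 209 205 205 205 204]
 [208 191 150 134 144 195 213 207 207 206 205]
 [195 164 121  96 113 105 126 173 209 206 204]
 [167 132 128 168 201 197 173 132 169 206 205]
 [149 116 139 207 213 209 189 126 151 209 207]
 [121  95 166 213 209 210 198 139 147 211 206]
 [166 167 115 174 214 185 117 114 174 207 206]
 [207 207 162  97 114 117 128 167 205 206 203]
 [207 209 203 194 197 196 199 204 205 206 205]
 [206 206 207 207 207 207 206 206 204 206 205]
 [204 205 205 205 205 206 205 207 205 205 206]]
[[175 190 195 195 195 194 195 195 195 195 192]
 [169 187 191 186 183 184 187 191 194 196 192]
 [169 183 179 164 161 164 169 178 190 195 194]
 [166 174 162 154 163 169 164 165 181 193 195]
 [158 160 151 156 178 184 171 157 171 189 195]
 [154 149 143 154 178 186 172 159 171 189 195]
 [159 154 152 149 163 170 160 160 179 192 195]
 [163 162 165 156 153 156 157 167 186 194 196]
 [163 161 173 175 172 173 176 183 191 195 196]
 [169 157 168 184 189 190 191 193 195 196 196]
 [176 159 166 187 195 195 195 196 196 195 195]]
```

View pics/k.png

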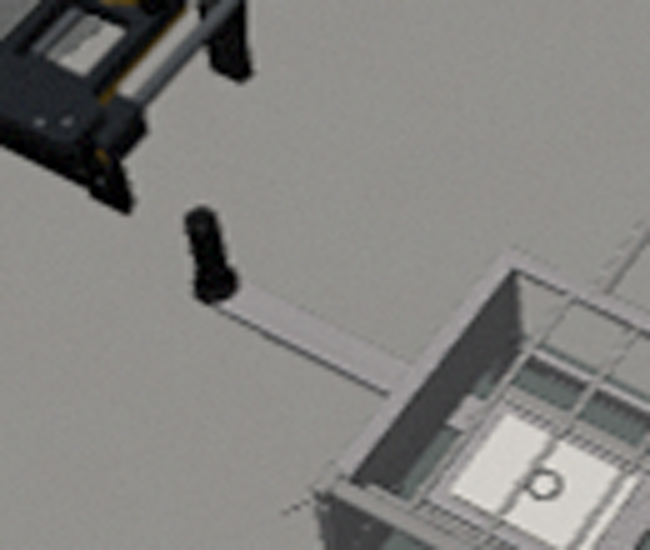

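The open fingers straddle the knob line above it, with the knob top at zoom (200,212). I correct by 5.6 mm, go down and grip.

>>> {"method": "play_rows", "body": {
  "commands": [1,-0.007,-0.047,0,0,0,0,1,0,0,0.16,0,0,0,1,0,0,0.16,0,0,0,1,0,0,0.16,0,0,0,1,0,0,0.16,0,0,0,1,0,0,0,0,0,0]
}}

```text
t: 3.58
ee_pos: [0.5841, -0.2299, 0.0714]
tool_rot: [0.638, 0.77, -0.0, -0.002]
ft_force: [0.5, 0.5, -0.4]
gripper_width: 0.087
grasp_force: 0.0
```

>>> {"method": "play_rows", "body": {
  "commands": [-1,0,0,0,0,0,0,-1,0,0,0,0,0,0,-1,0,0,0,0,0,0,-1,0,0,0,0,0,0,-1,0,0,0,0,0,0,-1,0,0,0,0,0,0],
  "force": 20
}}

```text
t: 4.32
ee_pos: [0.5853, -0.2303, 0.0737]
tool_rot: [0.638, 0.77, -0.0, 0.0]
ft_force: [0.1, -0.1, -0.4]
gripper_width: 0.0349
grasp_force: 0.0
```

```bash
python3 - <<'E'
from h import *
yaw=.1933;o=np.array([.5551,.0499,0]);ex=np.array([np.cos(yaw),np.sin(yaw),0]);ey=np.array([-ex[1],ex[0],0])
go(o-.0219*ex-.275*ey+[0,0,.07],yaw)
E
```

```text
t 4.325 ee [ 0.5853 -0.2303  0.0737] shift mm [5.8 2.3 3.7] norm [0.049 0.019 0.031] turn norm [ 0.      0.     -0.0019] F [ 0.1 -0.1 -0.4] w 0.0349 j [ 0.7   0.51 -0.53  1.59  0.27  1.12  0.3 ]
```

>>> {"method": "play_rows", "body": {
  "commands": [-0.2,0.049,0.019,0.025,0,0,0,-0.2,0,0,0,0,0,0,-1,0,0,0,0,0,0,-1,0,0,0,0,0,0,-1,0,0,0,0,0,0,-1,0,0,0,0,0,0],
  "force": 20
}}

```text
t: 5.08
ee_pos: [0.5864, -0.2243, 0.0707]
tool_rot: [0.638, 0.77, -0.0, 0.0]
ft_force: [-0.3, -0.6, 0.7]
gripper_width: 0.0149
grasp_force: 20.0
```

```bash
python3 - <<'E'
from h import *
yaw=.1933;o=np.array([.5551,.0499,0]);ex=np.array([np.cos(yaw),np.sin(yaw),0]);ey=np.array([-ex[1],ex[0],0])
go(o-.0219*ex-.206*ey+[0,0,.07],yaw)
E
```

```text
t 5.075 ee [ 0.5864 -0.2243  0.0707] shift mm [69.1 -0.4  0.7] norm [ 0.576 -0.003  0.006] turn norm [ 0.      0.0001 -0.0019] F [-0.3 -0.6  0.7] w 0.0149 j [ 0.7   0.51 -0.53  1.59  0.28  1.12  0.29]
```

```bash
python3 - <<'E'
from h import *
S,T=camera("scene"),camera("top")
a=cv2.resize(S["pixels"][150:240,200:290,::-1],(400,400),interpolation=cv2.INTER_CUBIC)
b=cv2.resize(T["pixels"][200:270,370:440,::-1],(400,400),interpolation=cv2.INTER_CUBIC)
cv2.imwrite("pics/g.png",np.hstack([a,b]))
E
```

```text
(no output)
```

View pics/g.png

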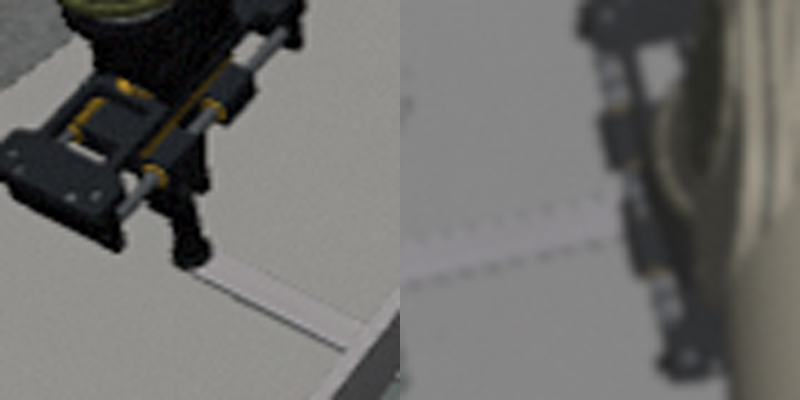

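The fingers hold the knob, whose foot is at (193,250) in the left crop. I make a coarse push.

>>> {"method": "play_rows", "body": {
  "commands": [-1,0.1,0,0,0,0,0,-1,0.1,0,0,0,0,0,-1,0.1,0,0,0,0,0,-1,0.1,0,0,0,0,0,-1,0.1,0,0,0,0,0,-1,0,0,0,0,0,0,-1,0,0,0,0,0,0]
}}

```text
t: 6.05
ee_pos: [0.5749, -0.1647, 0.0706]
tool_rot: [0.638, 0.77, -0.0, -0.001]
ft_force: [-3.9, 0.6, 2.9]
gripper_width: 0.015
grasp_force: 20.0
```

```bash
cat >> h.py <<'E'
yaw=.1933;o=np.array([.5551,.0499,0]);ex=np.array([np.cos(yaw),np.sin(yaw),0]);ey=np.array([-ex[1],ex[0],0])
loc=lambda p:np.array([(p-o)@ex,(p-o)@ey,p[2]]).round(4)
def rectify(c,z,k=4,lim=(-.05,.05,-.08,.05)):
    # station plane at height z -> image; up=+x, right=-y ; k px per mm
    x0,x1,y0,y1=lim; W=int((y1-y0)*1000*k);H=int((x1-x0)*1000*k)
    src=np.float32([proj(c,o+ex*a+ey*b+[0,0,z]) for a,b in ((x1,y1),(x1,y0),(x0,y0),(x0,y1))])
    M=cv2.getPerspectiveTransform(src,np.float32([[0,0],[W,0],[W,H],[0,H]]))
    return cv2.warpPerspective(c["pixels"][:,:,::-1].copy(),M,(W,H),flags=cv2.INTER_CUBIC)
E
python3 - <<'E'
from h import *
go(o-.0219*ex-.206*ey+[0,0,.07],yaw)
S,T=camera("scene"),camera("top")
ims=[]
for c in (S,T):
    im=rectify(c,.028,4,(-.04,.04,-.05,.05))
    for i in range(0,400,40): cv2.line(im,(i,0),(i,8),(0,0,255),1)
    for i in range(0,320,40): cv2.line(im,(0,i),(8,i),(0,0,255),1)
    ims.append(im)
cv2.imwrite("pics/r1.png",np.hstack(ims))
E
```

```text
t 6.05 ee [ 0.5749 -0.1647  0.0706] shift mm [ 8.4 -0.1  0.6] norm [ 0.07  -0.001  0.005] turn norm [-0.0002 -0.0002 -0.0017] F [-3.9  0.6  2.9] w 0.015 j [ 0.65  0.46 -0.56  1.67  0.26  1.09  0.2 ]
```

View pics/r1.png

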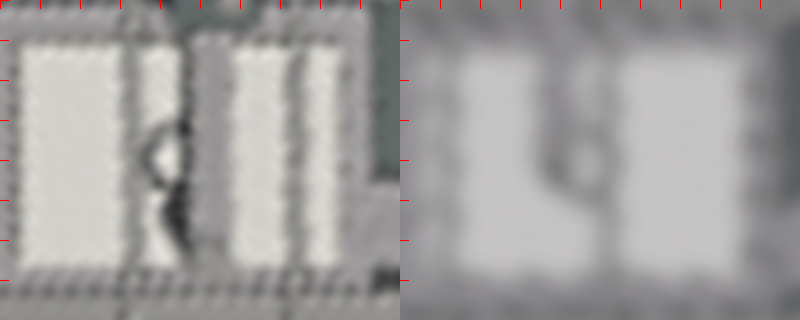

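The scene view, rectified to the left, shows the ring at about (173,155) and a dark needle just below right at (178,180–255). The top view, on the right, puts the ring at about (183,160) and the arm at (150, up to 170). I now measure these numerically.

```bash
python3 - <<'E'
from h import *
S,T=camera("scene"),camera("top")
for z,y in ((.028,.0042),(.036,.0115),(.036,.0095),(.08,.0115)): print(z,y,proj(S,o+y*ey+[0,0,z]).round(1),proj(T,o+y*ey+[0,0,z]).round(1))
print(loc(onz(S,(308.3,246.6),.028)),loc(onz(T,(339.9,245.5),.028)))
np.set_printoptions(linewidth=200)
u=proj(S,o+.006*ey+[0,0,.03]).round().astype(int); print(u-[12,10]); print(S["pixels"][u[1]-10:u[1]+12,u[0]-12:u[0]+13].mean(2).astype(int))
u=proj(T,o+.006*ey+[0,0,.03]).round().astype(int); print(u-[8,6]); print(T["pixels"][u[1]-6:u[1]+8,u[0]-8:u[0]+9].mean(2).astype(int))
E
```

```text
0.028 0.0042 [328.8 256.7] [320.  249.7]
0.036 0.0115 [331.3 256.3] [317.6 250. ]
0.036 0.0095 [330.6 256. ] [318.2 249.9]
0.08 0.0115 [331.5 247. ] [317.6 248.8]
[ 0.0011 -0.0553  0.028 ] [-0.0006 -0.0568  0.028 ]
[317 247]
[[166 194 209 209 191 152 145 175 210 206 207 210 190 152 144 142 144 139 110 135 150 141 144 148 158]
 [183 208 210 196 161 138 162 204 209 207 209 210 188 141 142 143 136 137 155 139 114 128 138 143 132]
 [206 209 199 171 141 164 206 208 205 208 208 196 154 126 141 141 120 133 158 133 153 137 115 133 125]
 [210 210 190 153 144 173 208 207 207 209 197 166 150 139 129 115  91 153 209 192 148 117 150 134 109]
 [208 194 156 151 179 204 209 206 206 197 168 157 152 151 142 108  72 153 216 211 184 141 130 118 152]
 [191 153 131 157 207 209 206 207 209 194 158 150 150 159 138  61  74 155 215 191 146 135 161 189 163]
 [163 146 168 203 208 208 207 207 197 166 149 151 154 137  86  55  71 154 196 155 145 170 206 209 204]
 [148 146 175 208 206 206 206 198 174 157 148 151 143 103  63  60 111 185 194 145 148 184 208 207 208]
 [139 164 208 208 206 207 209 197 158 151 149 158 1
[... 1696 characters left out ...]
195 192 179 155 138 138 147 151 144 148 169 187 195 195 195]
 [194 195 195 192 181 157 139 137 151 163 158 146 159 184 194 194 195]
 [195 195 195 193 182 161 137 133 149 168 167 150 159 184 194 195 195]
 [192 195 195 194 187 169 142 129 143 163 162 148 159 185 195 195 194]
 [188 195 195 194 192 183 163 147 145 151 145 138 157 182 193 195 195]
 [186 194 195 195 195 192 185 175 165 158 149 145 154 174 190 194 195]
 [186 195 196 195 194 194 193 191 185 179 174 163 156 168 188 194 195]
 [183 193 195 195 195 195 195 195 193 192 188 178 164 169 186 195 195]
 [174 189 194 195 195 195 194 195 195 195 192 181 166 166 184 193 194]
 [167 187 195 194 196 194 195 195 195 195 193 183 165 157 170 181 185]]
```

>>> {"method": "play_rows", "body": {
  "commands": [-1,0.03,0,0,0,0,0,-1,0.031,0,0,0,0,0,-1,0,0,0,0,0,0,-1,0,0,0,0,0,0]
}}

```text
t: 6.75
ee_pos: [0.5736, -0.1578, 0.0706]
tool_rot: [0.638, 0.77, -0.0, -0.0]
ft_force: [-5.8, -2.3, 2.8]
gripper_width: 0.0151
grasp_force: 20.0
```

```bash
python3 - <<'E'
from h import *
go(o-.0219*ex-.206*ey+[0,0,.07],yaw)
S,T=camera("scene"),camera("top")
np.set_printoptions(linewidth=220)
u=np.array([330,257]); print(u-[10,12]); print(S["pixels"][u[1]-12:u[1]+10,u[0]-10:u[0]+13].mean(2).astype(int))
a=cv2.resize(S["pixels"][240:272,312:352,::-1],None,fx=15,fy=15,interpolation=cv2.INTER_CUBIC)
b=cv2.resize(T["pixels"][234:266,306:328,::-1],None,fx=14,fy=15,interpolation=cv2.INTER_CUBIC)
cv2.imwrite("pics/r2.png",np.hstack([a,b[:,:200]]) if 0 else cv2.resize(a,(750,600)))
b=T["pixels"][241:257,308:328].mean(2).astype(int); print(b)
E
```

```text
t 6.75 ee [ 0.5736 -0.1578  0.0706] shift mm [ 1.4 -0.2  0.6] norm [ 0.011 -0.001  0.005] turn norm [-0.0002 -0.     -0.0018] F [-5.8 -2.3  2.8] w 0.0151 j [ 0.64  0.45 -0.56  1.68  0.26  1.09  0.19]
[320 245]
[[152 153 154 151 143 166 193 160 135 152 139 118 142 150 143 144 143 137 131 112  93 105 130]
 [153 152 148 145 168 206 208 204 191 168 147 139 131 120 143 150 143 143 139 138 123 127 136]
 [158 158 150 147 176 209 207 208 208 188 152 144 143 145 138 112 136 150 142 143 148 157 136]
 [148 161 140 162 204 207 207 209 211 188 141 143 142 138 137 154 141 112 127 139 145 131 109]
 [156 145 164 206 208 208 207 210 196 152 126 140 141 120 133 159 132 154 138 115 133 125 138]
 [151 145 176 209 207 207 206 196 165 149 140 130 114  90 153 208 192 145 117 149 135 110 129]
 [154 179 203 207 206 208 196 171 157 150 152 142 108  72 155 214 213 183 140 130 120 151 140]
 [161 207 207 206 207 209 193 159 151 154 158 139  58  71 155 215 190 146 136 161 189 162 150]
 [201 208 206 208 209 199 167 151 150 153 137  86  60  74 155 198 154 146 173 206 210 201 187]
 [207 207 208 207 196 173 157 149 1
[... 1829 characters left out ...]
45 148 150 163 182 193 195 194 195]
 [160 168 187 195 196 193 183 162 141 133 132 130 133 144 154 171 188 194 195 195]
 [163 168 187 194 195 191 175 143 125 125 124 118 123 138 150 166 186 194 195 195]
 [162 163 181 192 195 190 170 135 116 120 120 115 123 142 153 167 186 194 195 194]
 [168 157 170 188 195 191 173 141 124 129 130 129 141 155 155 164 183 192 195 194]
 [176 159 165 186 194 193 183 164 147 145 148 155 168 172 161 157 174 190 195 195]
 [180 164 168 186 194 195 192 185 176 172 173 180 186 185 170 158 169 187 194 195]
 [181 162 165 183 194 195 194 193 191 189 191 192 194 191 178 162 169 187 194 195]
 [182 163 156 173 189 195 195 194 195 195 195 194 196 192 181 165 166 183 193 194]]
```

View pics/r2.png

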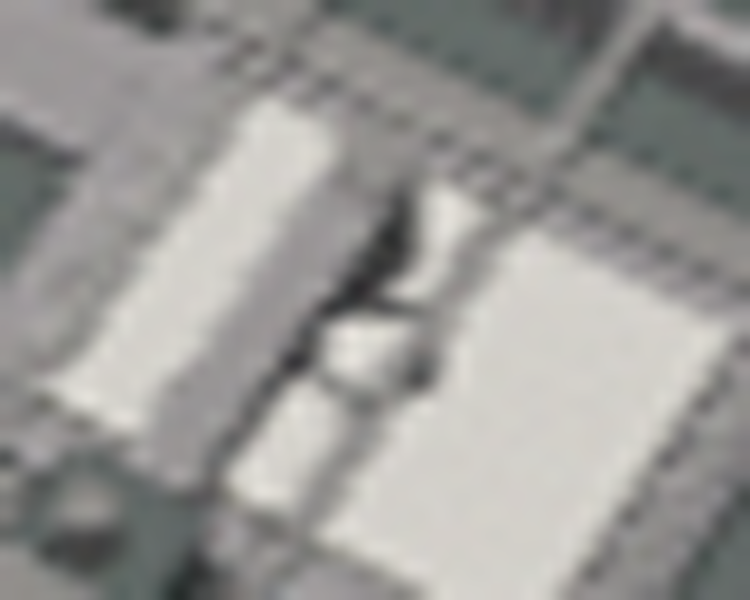

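The scene zoom shows the ring at about (368,350) and the needle cone's apex meeting the ring's upper arc at about (370,310). With the tip 8 mm above the plate, that is where it should appear when centred. The top view leaves about 0.6 mm, so I nudge by that much, then release and lift.

>>> {"method": "play_rows", "body": {
  "commands": [-1,0.006,0,0,0,0,0,-1,0,0,0,0,0,0,0.2,0,0,0,0,0,0,0.2,0,0,0,0,0,0,0.2,0,0,0,0,0,0,0.2,0,0,0,0,0,0,0.2,0,0,-0.15,0,0,0,0.2,0,0,-0.3,0,0,0,0.2,0,0,-0.3,0,0,0,0.2,0,0,0,0,0,0]
}}

```text
t: 8.1
ee_pos: [0.5758, -0.1574, 0.1651]
tool_rot: [0.638, 0.77, 0.001, 0.003]
ft_force: [-0.6, 0.1, -0.2]
gripper_width: 0.052
grasp_force: 0.0
```

```bash
python3 - <<'E'
from h import *
bar=(np.array([.43821,.0273,0])+[.43653,.02648,0])/2
go(bar+[0,0,.16],yaw)
S,T=camera("scene"),camera("top")
np.set_printoptions(linewidth=220)
print(S["pixels"][245:265,320:343].mean(2).astype(int))
print(T["pixels"][241:257,308:328].mean(2).astype(int))
for q in frame(S,T): print(q)
E
```

```text
t 8.1 ee [ 0.5758 -0.1574  0.1651] shift mm [ 206.9 -101.6    3.9] norm [ 1.724 -0.847  0.032] turn norm [ 0.0018  0.001  -0.0018] F [-0.6  0.1 -0.2] w 0.052 j [ 0.66  0.36 -0.58  1.59  0.21  1.25  0.23]
[[153 155 149 143 140 166 191 161 135 150 141 118 140 151 140 144 141 138 130 111  93 104 128]
 [155 146 135 143 169 206 208 204 193 171 146 139 132 122 143 152 141 143 141 139 123 125 136]
 [149 144 151 147 179 209 206 208 206 190 154 144 142 145 138 112 134 151 142 142 147 158 136]
 [156 157 138 164 205 209 206 206 212 188 143 142 142 136 137 153 142 114 129 140 143 130 111]
 [155 144 165 204 208 207 207 209 197 154 128 137 143 121 134 160 132 153 138 116 132 125 136]
 [150 144 175 210 207 208 207 195 166 150 139 130 114  89 153 208 189 147 117 151 135 107 129]
 [154 180 204 207 205 209 197 170 156 151 150 143 106  72 154 215 213 185 142 129 121 152 137]
 [160 207 209 206 207 208 192 158 151 150 161 137  62  71 155 215 191 148 136 160 188 160 152]
 [204 209 205 204 209 197 166 150 150 152 135  85  59  72 153 198 153 143 172 205 209 204 188]
 [209 208 206 209 197 173 157 147 151 144
[... 1854 characters left out ...]
95 190 174 154 147 139 125 118 128 146 154 167 186 194 195 195]
 [168 157 170 187 194 191 177 156 150 148 137 131 142 157 156 164 183 193 194 195]
 [176 159 166 186 194 193 184 169 159 156 153 155 168 172 160 157 174 189 194 195]
 [181 164 167 187 194 195 192 187 179 175 174 180 187 185 171 158 168 187 194 195]
 [181 163 164 183 193 194 195 193 191 190 190 192 194 190 178 163 169 187 194 195]
 [182 162 157 174 190 195 195 195 194 194 194 195 195 192 181 165 167 182 193 195]]
(array([0.43821447, 0.02730346, 0.104     ]), np.float64(0.19425878410649564), np.float64(0.1096051970235282))
(array([0.43648734, 0.02633321, 0.104     ]), np.float64(0.19456064890151992), np.float64(0.104284481816676))
```

The carriage stayed put: the ring and needle axis agree to within about 1 mm in both views. Next I go over the bar.

>>> {"method": "play_rows", "body": {
  "commands": [0,0.287,-0.141,0,0,0,0,0,0.287,-0.141,0,0,0,0,0,0.287,-0.141,0,0,0,0,0,0.287,-0.141,0,0,0,0,0,0.287,-0.141,0,0,0,0,0,0.287,-0.141,0,0,0,0,0,0,0,0,0,0,0,0,0,0,0,0,0,0]
}}

```text
t: 9.2
ee_pos: [0.4354, 0.0262, 0.1604]
tool_rot: [0.638, 0.77, -0.0, -0.0]
ft_force: [-0.1, -0.8, 0.5]
gripper_width: 0.0436
grasp_force: 0.0
```

```bash
python3 - <<'E'
from h import *
bar=(np.array([.43821,.0273,0])+[.43653,.02648,0])/2
go(bar+[0,0,.104],yaw)
E
```

```text
t 9.2 ee [0.4354 0.0262 0.1604] shift mm [ 0.3  2.  56.4] norm [0.002 0.017 0.47 ] turn norm [-0.0001  0.0001 -0.0019] F [-0.1 -0.8  0.5] w 0.0436 j [ 0.59 -0.01 -0.74  1.97 -0.01  1.18  0.04]
```

>>> {"method": "play_rows", "body": {
  "commands": [0,0,0.017,0.15,0,0,0,0,0,0,0.16,0,0,0,0,0,0,0.16,0,0,0,0,0,0,0,0,0,0,0,0,0,0,0,0,0]
}}

```text
t: 9.82
ee_pos: [0.4379, 0.0269, 0.1047]
tool_rot: [0.638, 0.77, 0.0, -0.0]
ft_force: [1.0, 0.0, 0.4]
gripper_width: 0.0435
grasp_force: 0.0
```

>>> {"method": "play_rows", "body": {
  "commands": [-1,0,0,0,0,0,0,-1,0,0,0,0,0,0,-1,0,0,0,0,0,0,-1,0,0,0,0,0,0,-1,0,0,0,0,0,0,-1,0,0,0,0,0,0],
  "force": 20
}}

```text
t: 10.58
ee_pos: [0.4372, 0.0272, 0.1043]
tool_rot: [0.638, 0.77, -0.0, -0.0]
ft_force: [-1.9, -0.6, 3.5]
gripper_width: 0.001
grasp_force: 1.5
```

```bash
python3 - <<'E'
from h import *
bar=(np.array([.43821,.0273,0])+[.43653,.02648,0])/2
go(bar+[0,0,.104],yaw)
# arc rows: tool y=+station x, tool z=down
th=np.radians(np.linspace(0,60,13)); print((np.c_[np.diff(-.21*np.cos(th)),-np.diff(.21*np.sin(th))]/.12).round(3))
E
```

```text
t 10.575 ee [0.4372 0.0272 0.1043] shift mm [-0.3  0.1  0.3] norm [-0.003  0.001  0.002] turn norm [-0.0002  0.     -0.0018] F [-1.9 -0.6  3.5] w 0.001 j [ 0.57  0.07 -0.75  2.03  0.06  1.05 -0.02]
[[ 0.007 -0.153]
 [ 0.02  -0.151]
 [ 0.033 -0.149]
 [ 0.046 -0.146]
 [ 0.058 -0.141]
 [ 0.07  -0.135]
 [ 0.082 -0.129]
 [ 0.093 -0.121]
 [ 0.103 -0.113]
 [ 0.113 -0.103]
 [ 0.121 -0.093]
 [ 0.129 -0.082]]
```

```bash
python3 - <<'E'
from h import *
S,T=camera("scene"),camera("top")
print({k:np.round(v,3) for k,v in r.read_state().items() if k in("gripper_width","grasp_force","ft_force","ft_torque")})
a=cv2.resize(S["pixels"][165:265,300:400,::-1],(500,500),interpolation=cv2.INTER_CUBIC)
b=cv2.resize(T["pixels"][260:320,300:360,::-1],(300,300),interpolation=cv2.INTER_CUBIC)
cv2.imwrite("pics/bar.png",np.hstack([a,np.vstack([b,np.zeros((200,300,3),np.uint8)])]))
E
```

```text
{'ft_force': array([-2.122, -0.72 ,  2.448]), 'ft_torque': array([-0.066,  0.473,  0.008]), 'grasp_force': np.float64(1.426), 'gripper_width': np.float64(0.0)}
```

View pics/bar.png

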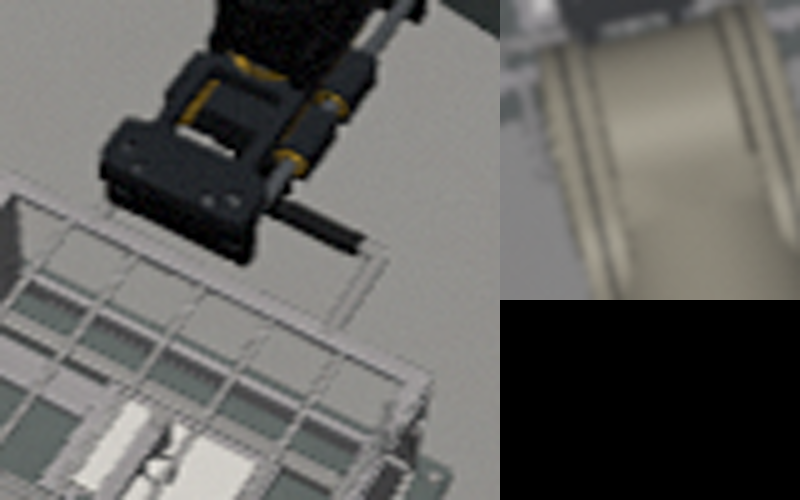

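The crop shows the gripper shut at about (230,180) and the bar's left part visible at (280–365, 205–245), so the grasp seems to have missed. I check where the bar is now.

```bash
python3 - <<'E'
from h import *
S=camera("scene"); S0=dict(S); S0["pixels"]=cv2.imread("pics/scene0.png")[:,:,::-1]
for c in (S0,S):
    g=c["pixels"].max(2).astype(float)
    for u in (362,365,368,371):
        w=np.clip(110-g[200:224,u],0,None); print(u,round((w*np.arange(200,224)).sum()/w.sum(),2),int(w.sum()),end=" | ")
    print()
p=o-.12*ex; 
for z in (.094,.104,.114): print(z,proj(S,p+.04*ey+[0,0,z]).round(2))
np.set_printoptions(linewidth=220)
print(S["pixels"][200:220,350:376].max(2)); print(S0["pixels"][200:220,350:376].max(2))
E
```

```text
362 209.44 436 | 365 210.98 450 | 368 212.39 434 | 371 212.97 288 | 
362 209.43 431 | 365 210.97 439 | 368 212.4 424 | 371 212.94 285 | 
0.094 [366.2 213.5]
0.104 [366.48 211.11]
0.114 [366.77 208.69]
[[ 42  37  20  19  65  87  80  54  71  91  27  62 125 146 147 146 146 145 145 144 143 143 144 146 145 144]
 [ 39  43  37  56  81  83  64  21  96 147 129 121 146 148 148 145 144 145 145 145 145 143 143 144 144 146]
 [ 43  42  38  64  88  75  45  17 102 153 147 144 147 145 144 145 147 143 145 143 146 145 147 144 144 147]
 [ 43  42  33  62  77  53  14  17  99 153 147 146 145 144 146 146 144 145 146 143 146 145 145 143 145 144]
 [ 40  39  27  50  64  25  20  76 132 155 148 145 145 144 143 146 143 145 145 146 146 144 146 143 143 145]
 [ 41  34  25  37  38  11  19  37  65  94 134 149 150 147 146 143 146 144 146 146 144 143 145 144 145 144]
 [ 38  21  32  42  10  12  31  26  22  34  60  93 133 152 148 147 144 145 147 145 144 144 143 144 146 145]
 [ 21  23  33  11   0  12  23  31  36  28  20  33  58  95 135 151 148 144 145 144 146 144 144 144 146 146]
 [ 12  37 110 124  44   0  13  17  18  27  
[... 2682 characters left out ...]
 139 127  80  18   7  13  18  28  33  41  96 135 128 127]
 [143 141 141 142 141 139 141 142 142 140 141 144 144 143 140 124  81  17   5  14  16  74 127 139 137 137]
 [140 141 139 141 141 141 139 142 140 142 141 140 142 145 145 142 141 126  90  48   0  52 101 127 135 135]
 [141 140 140 142 141 143 140 140 139 142 143 139 141 143 140 142 143 140 139 141 123 116 121  98 118 139]
 [139 142 139 141 140 140 141 140 142 144 139 141 140 142 141 142 141 143 140 144 141 141 132 116 138 138]
 [140 141 142 139 140 139 142 141 140 142 140 142 142 143 143 143 142 140 139 140 143 132 122 134 138 129]
 [142 142 143 139 138 141 141 142 142 141 142 140 138 140 141 140 142 141 140 140 141 133 126 141 135 114]]
```

>>> {"method": "play_rows", "body": {
  "commands": [-1,0,0,-0.08,0,0,0,-1,0,0,-0.08,0,0,0,-1,0,0,0,0,0,0,-1,0,0,0,0,0,0]
}}

```text
t: 11.22
ee_pos: [0.4375, 0.0271, 0.1235]
tool_rot: [0.638, 0.77, -0.0, 0.0]
ft_force: [-0.6, 0.1, -0.6]
gripper_width: 0.0001
grasp_force: 0.0
```

```bash
python3 - <<'E'
from h import *
S=camera("scene"); 
g=S["pixels"].max(2).astype(float)
for u in (362,365,368,371):
    w=np.clip(110-g[200:224,u],0,None); print(u,round((w*np.arange(200,224)).sum()/w.sum(),2),int(w.sum()),end=" | ")
np.set_printoptions(linewidth=220)
print(S["pixels"][190:220,350:376].max(2))
E
```

```text
362 209.43 424 | 365 211.0 428 | 368 212.38 422 | 371 212.98 281 | [[ 44  43  38  18  17  29  74  97 135 150  66  26  29  17   7  68 129 150 145 145 146 147 144 143 145 146]
 [ 41  38  19  19  16  53  72  70  88 104 101  57  13  14  44 106 148 148 144 147 144 143 146 145 146 145]
 [ 37  30  17   4  14  33  61  83  86  70  84  83  12  23  97 148 148 145 147 146 145 145 145 144 144 144]
 [ 43  30   2  11  10  39  79  87  79  57  75  76   7  66 128 149 146 145 147 145 146 144 145 145 147 144]
 [ 44  30  17   7  29  70  86  80  56  36  49  33  45 107 147 148 146 144 144 145 147 145 144 145 145 145]
 [ 43  40  34  42  69  84  84  62  50  71  56  18  96 146 146 145 145 146 145 146 144 144 145 146 145 146]
 [ 42  42  40  45  69  86  75  43  69 127 143 138 143 147 147 145 145 146 146 146 144 146 144 144 146 146]
 [ 43  42  38  45  68  78  54  15  71 130 148 150 146 146 146 144 148 144 143 143 145 146 146 145 143 145]
 [ 39  41  42  47  69  64  21   0  67 128 150 145 144 146 144 144 145 145 147 144 146 147 145 144 143 146]
 [ 42  43  29  39  57  33  20  48 106 147 146 146 144 146 143 146 144 
[... 1477 characters left out ...]
 144 130  83  20  11  15  20  28  32  42  99 141 130 130]
 [148 145 146 143 147 144 144 144 145 143 146 148 147 148 143 128  82  22   8  12  20  77 132 144 142 144]
 [146 145 145 146 146 146 144 145 146 146 144 146 145 146 147 149 142 126  91  50   1  52 105 129 140 140]
 [144 148 144 146 145 145 145 146 144 145 145 145 144 144 144 145 147 148 143 143 127 120 128 101 126 142]
 [147 147 144 144 147 146 146 145 145 146 144 146 145 145 144 147 145 145 146 147 147 144 132 121 141 141]
 [147 147 143 146 146 145 143 145 143 147 144 147 146 144 147 148 145 143 144 141 145 137 125 139 145 132]
 [144 144 144 144 146 144 145 145 146 147 145 146 145 148 145 146 143 148 144 143 145 134 129 147 142 120]]
```

```bash
python3 - <<'E'
from h import *
print(r.finger_overhang)
S=camera("scene")
p=np.array([.592,-.2226,0])
for z in (.128,.138,.148,.158): print(z,proj(S,p-.051*ex+[0,0,z]).round(1),proj(S,p+.051*ex+[0,0,z]).round(1))
E
```

```text
0.019
0.128 [248.1 168.7] [223.8 196.2]
0.138 [247.6 166.1] [223.  193.6]
0.148 [247.  163.5] [222.3 191.1]
0.158 [246.5 160.8] [221.5 188.5]
```

The images show the fingertips about 8 mm above the reported TCP height instead of 19 mm below it. The fingers therefore shut above the bar, and the knob was held only at its rounded top. I open and go about 25 mm deeper.

>>> {"method": "play_rows", "body": {
  "commands": [0,0,0,0,0,0,0,0,0,0,0,0,0,0,0,0,0,0,0,0,0,0,0,0,0,0,0,0,0,0,0,0.12,0,0,0,0,0,0,0.13,0,0,0,0,0,0,0.13,0,0,0,0,0,0,0,0,0,0]
}}

```text
t: 12.32
ee_pos: [0.4363, 0.0273, 0.0763]
tool_rot: [0.638, 0.77, -0.001, -0.001]
ft_force: [-0.1, 0.5, -0.5]
gripper_width: 0.0434
grasp_force: 0.0
```

>>> {"method": "play_rows", "body": {
  "commands": [-1,0,0,0,0,0,0,-1,0,0,0,0,0,0,-1,0,0,0,0,0,0,-1,0,0,0,0,0,0,-1,0,0,0,0,0,0],
  "force": 20
}}

```text
t: 12.95
ee_pos: [0.4355, 0.0267, 0.0776]
tool_rot: [0.638, 0.77, -0.002, -0.001]
ft_force: [-10.0, -1.6, 9.9]
gripper_width: 0.0114
grasp_force: 20.1
```

The width is now 11.4 mm at 20 N, so the bar is held. I lift along the arc, halfway first.

>>> {"method": "play_rows", "body": {
  "commands": [-1,0,0.007,-0.153,0,0,0,-1,0,0.02,-0.151,0,0,0,-1,0,0.033,-0.149,0,0,0,-1,0,0.046,-0.146,0,0,0,-1,0,0.058,-0.141,0,0,0,-1,0,0.07,-0.135,0,0,0,-1,0,0,0,0,0,0],
  "force": 30
}}

```text
t: 13.82
ee_pos: [0.4615, 0.0317, 0.1827]
tool_rot: [0.638, 0.77, -0.004, -0.003]
ft_force: [-20.5, -3.1, 7.9]
gripper_width: 0.0112
grasp_force: 30.0
```

```bash
cat >> h.py <<'E'
def barang():
    s=r.read_state(); p=s["ee_pos"]+[0,0,.0264]  # grip height offset: .104-.0776
    hg=o+.09*ex+[0,0,.104]; d=p-hg; a=-(d@ex); print("angle",round(np.degrees(np.arctan2(d[2],a)),2),"rad",round(np.hypot(a,d[2]),4),"y",round(d@ey,4),"F",s["ft_force"].round(1),"g",round(s["grasp_force"],1),round(s["gripper_width"],4))
    for th in (60,):
        t=hg+ex*-.21*np.cos(np.radians(th))+np.array([0,0,.21*np.sin(np.radians(th))-.0264]); t=t+ey*(d@ey); go(t,yaw)
E
python3 -c "
from h import *
barang()"
```

```text
angle 29.54 rad 0.2131 y 0.0001 F [-20.5  -3.1   7.9] g 30.0 0.0112
t 13.825 ee [0.4615 0.0317 0.1827] shift mm [  0.4  79.7 -77.5] norm [ 0.004  0.664 -0.646] turn norm [-0.0028  0.0002 -0.0019] F [-20.5  -3.1   7.9] w 0.0112 j [ 0.57  0.05 -0.75  1.88  0.04  1.24 -0.  ]
```

>>> {"method": "play_rows", "body": {
  "commands": [-1,0,0.065,-0.129,0,0,0,-1,0,0.093,-0.121,0,0,0,-1,0,0.103,-0.113,0,0,0,-1,0,0.113,-0.103,0,0,0,-1,0,0.121,-0.093,0,0,0,-1,0,0.129,-0.082,0,0,0,-1,0,0,0,0,0,0,-1,0,0,0,0,0,0]
}}

```text
t: 14.82
ee_pos: [0.538, 0.0466, 0.2619]
tool_rot: [0.638, 0.77, -0.001, 0.0]
ft_force: [-13.1, -1.0, 19.5]
gripper_width: 0.0109
grasp_force: 30.0
```

```bash
python3 - <<'E'
from h import *
o[:]=o-.002*ex
barang()
S,T=camera("scene"),camera("top")
cv2.imwrite("pics/s60.png",S["pixels"][:,:,::-1]); cv2.imwrite("pics/t60.png",T["pixels"][:,:,::-1])
# pointer/tick region at the left side: hinge end y=+.12..+.13
hg=o+.09*ex+[0,0,.104]
for th in (40,60,80):
  for rr in (.11,.136):
    t=np.radians(th); p=hg+.125*ey-ex*rr*np.cos(t)+[0,0,rr*np.sin(t)]
    print(th,rr,proj(S,p).round(1),proj(T,p).round(1))
E
```

```text
angle 60.22 rad 0.2123 y 0.0 F [-13.1  -1.   19.5] g 30.0 0.0109
t 14.825 ee [0.538  0.0466 0.2619] shift mm [0.  0.4 2.4] norm [0.    0.004 0.02 ] turn norm [-0.0002  0.0003 -0.0018] F [-13.1  -1.   19.5] w 0.0109 j [ 0.5   0.2  -0.76  1.58  0.14  1.42 -0.09]
40 0.11 [376.3 248. ] [276.  253.5]
40 0.136 [381.3 237.2] [277.  260.4]
60 0.11 [370.8 252.1] [272.9 242.1]
60 0.136 [374.6 241.8] [273.1 246.1]
80 0.11 [363.  261.7] [269.6 228.3]
80 0.136 [364.9 253.6] [269.  228.7]
```

```bash
python3 - <<'E'
from h import *
np.set_printoptions(linewidth=250)
S=dict(camera("scene"))
hs=(o+.09*ex+[0,0,.104])
# bar with scene-own frame offset (scene saw bar_mid at .43821,.0273 ; gripped x says .4355)
P=lambda th,y,ob,rr=.21: ob+.09*ex+[0,0,.104]-ex*rr*np.cos(np.radians(th))+[0,0,rr*np.sin(np.radians(th))]+y*ey
os=np.array([.43821,.0273,0])+.12*ex
for th in (56,58,60,62,64): print(th,"L",[proj(S,P(th,y,os)).round(1).tolist() for y in (.045,.055,.065)],"frame left corner",proj(S,P(th,.119,os,.16)).round(1),"right",proj(S,P(th,-.119,os,.16)).round(1),"Rbar",proj(S,P(th,-.055,os)).round(1))
u=proj(S,P(60,.05,os)).round().astype(int); print(u-[12,12]); print(S["pixels"][u[1]-12:u[1]+13,u[0]-12:u[0]+16].max(2))
u=proj(S,P(60,.119,os,.16)).round().astype(int); print(u-[12,10]); print(S["pixels"][u[1]-10:u[1]+12,u[0]-12:u[0]+12].max(2))
E
```

```text
56 L [[353.1, 194.0], [357.4, 196.0], [361.7, 197.9]] frame left corner [377.  230.2] right [280.8 184.1] Rbar [311.8 174.8]
58 L [[351.8, 194.8], [356.1, 196.8], [360.4, 198.8]] frame left corner [376.1 231. ] right [279.5 184.7] Rbar [310.2 175.6]
60 L [[350.3, 195.8], [354.6, 197.8], [359.0, 199.8]] frame left corner [375.1 231.9] right [278.2 185.3] Rbar [308.6 176.4]
62 L [[348.9, 196.9], [353.2, 198.9], [357.5, 200.9]] frame left corner [374.1 232.9] right [276.8 186.1] Rbar [306.9 177.3]
64 L [[347.3, 198.1], [351.7, 200.1], [356.1, 202.1]] frame left corner [373. 234.] right [275.5 186.9] Rbar [305.2 178.4]
[340 185]
[[ 11  26  96 148 147 148 144 146 146 147 149 146 148 148 145 148 147 147 147 145 148 146 147 144 148 147 146 148]
 [  7  92 149 150 147 149 145 146 148 146 146 146 148 146 147 148 145 147 148 147 146 147 144 149 148 146 147 148]
 [ 69 134 153 147 146 146 145 148 147 147 149 145 146 145 146 147 146 147 149 147 147 145 145 145 146 146 147 147]
 [ 42  95 138 152 151 148 146 145 147 145 148 145 146 145 148 147 143 146 147 145 146 146 149 149 146 146 146 147]
 [ 27  
[... 3897 characters left out ...]
7 147]
 [147 145 147 145 149 140 130 131 131 132 125 130 148 146 145 146 147 146 147 146 146 147 146 146]
 [147 147 147 149 140 134 134 131 133 122 118 148 147 145 147 147 145 146 145 147 146 147 147 147]
 [146 145 147 147 140 128 133 129 139 122 109 149 148 146 149 145 146 146 146 148 147 147 146 147]
 [147 145 148 141 129 131 130 132 129 116 129 146 150 146 147 144 148 147 146 148 145 148 145 146]
 [147 148 147 128 108 133 131 136 121 119 145 147 146 149 148 147 147 148 149 131 127 146 140 148]
 [146 147 148 140 124 130 132 138 128 126 149 148 147 147 148 147 145 146 131 135 157 158 153 142]
 [148 145 141 131 131 130 134 125 113 131 148 146 149 147 146 146 149 147 140 145 164 161 149 127]]
```

In the scene view the bar's axis at u=350 sits at v=195.8, against a prediction of 195.7 for 60°. The frame's corner also matches, at (375,232). I hold half a second to check that it is steady.

>>> {"method": "play_rows", "body": {
  "commands": [-1,0,0,0,0,0,0,-1,0,0,0,0,0,0,-1,0,0,0,0,0,0,-1,0,0,0,0,0,0]
}}

```text
t: 15.48
ee_pos: [0.5378, 0.0465, 0.2618]
tool_rot: [0.638, 0.77, -0.001, 0.0]
ft_force: [-13.1, -2.1, 18.7]
gripper_width: 0.0109
grasp_force: 30.0
```

```bash
python3 - <<'E'
from h import *
np.set_printoptions(linewidth=220)
S,T=camera("scene"),camera("top")
g=S["pixels"].max(2).astype(float)
for u in (346,348,350): w=np.clip(110-g[185:205,u],0,None); print(u,round((w*np.arange(185,205)).sum()/w.sum(),2))
print(S["pixels"][247:265,322:340].mean(2).astype(int))
T0=cv2.imread("pics/top0.png").astype(int); d=np.abs(T["pixels"][:,:,::-1].astype(int)-T0).max(2)
for n,(x,y) in dict(beaker=(310,167),petri=(436,186),bottle=(196,304)).items(): print(n,d[y-16:y+17,x-16:x+17].max())
barang()
E
```

```text
346 193.47
348 194.52
350 195.47
[[206 208 208 209 209 210 210 186 135 109 110 147 139 112 134 152 142 145]
 [209 208 207 207 206 208 212 179 111 114 124 140 137 154 141 114 128 143]
 [205 206 210 206 208 210 198 155 117 127 142 122 132 162 132 149 139 112]
 [208 205 208 206 210 197 161 132 114 108 117  91 154 209 190 154 132 153]
 [205 206 207 209 197 174 142 112 119 123 109  73 156 215 209 204 190 152]
 [207 207 208 211 193 162 143 125 149 138  62  73 155 213 210 207 207 204]
 [207 208 208 199 168 142 125 115 105  89  60  71 152 211 209 207 209 209]
 [208 208 197 176 161 133 110 113  84  64  63 114 185 211 208 205 208 207]
 [207 210 197 162 152 145 129 103  59  55 114 189 211 209 206 207 207 206]
 [209 197 168 150 142 125 112  73  88 109  91 106 164 212 208 204 207 208]
 [199 172 152 152 133 106 105 140 206 205 201 170 122 175 211 208 208 206]
 [197 160 151 150 140 120 106 151 214 211 212 211 165 145 212 208 210 207]
 [162 151 151 141 124 104  71 150 215 212 212 197 138 146 213 208 208 206]
 [151 149 152 131 103 140 147 132 154 188 185 119 131 180 212 206 206 207]
 [148 150 146 119  99 161 210 189 138 103 119 110 151 207 207 207 204 207]
 [149 158 134  83 115 161 214 208 200 196 200 200 201 208 207 205 207 207]
 [151 133  93 105 141 184 210 208 208 210 208 209 207 208 207 206 207 207]
 [145 117 107 123 132 180 209 206 208 207 207 207 208 208 209 208 208 206]]
beaker 3
petri 3
bottle 3
angle 59.71 rad 0.2133 y 0.0 F [-12.   -1.6  19.4] g 30.0 0.0114
t 15.575 ee [0.5378 0.0465 0.2618] shift mm [0.  2.6 2.3] norm [0.    0.022 0.019] turn norm [-0.0002  0.0004 -0.0018] F [-12.   -1.6  19.4] w 0.0114 j [ 0.5   0.19 -0.76  1.58  0.14  1.42 -0.09]
```

```bash
python3 -c "
from rig import r
print(r.sign_off())"
```

```text
the job is handed in; nothing more can be done
None
```

I handed the job in with the ring about 1–1.5 mm or less from under the needle tip and the gripper holding the guard open at about 60° (59.8° by camera); the beaker, bottle and petri dish were not moved.

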